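Switch the stream selector to the green position

ROBOT

A 6-joint arm with a two-finger parallel gripper is mounted at the origin on a cart in front of the work surface, level with it; the furniture and walls round the work are solid. World frame = base frame: x ahead of the robot, y to its left, z up, the work surface at z = 0. Lengths are in mm, angles in rad, forces in N, time in s.
With the tool pointing down it reaches from about 275 to 825 mm from the base axis. Payload 4.9 kg.
Tool frame: the origin (TCP) lies at the very end of the fingers, on their centre line; the grasp point (between the pads) lies 19 mm behind it; z points along the fingers, y is the direction in which the jaws open and shut (so a half turn about z gives the same grasp; the last joint's range is limited). The gripper opens to 85 mm and grips with 20 to 120 N. Pads are 22 mm wide; open, the fingers measure 114 mm over their backs; the gripper's body (76 mm by 85 mm) begins 54 mm behind the grasp point. The pads swing forward as they close: fully open they stand 13 mm farther back than shut.
Start: joints at [-1.443, 0.326, -0.193, 1.052, 0, 1.437], TCP at [142.362, -531.274, 231.281] pointing down, gripper open.
Joint ranges: [-2.65, 2.65], [-0.97, 1.79], [-1.3, 1.35], [-1.93, 2.1], [-1.47, 1.37], [-3.14, 3.14]. Speed limits (rad/s): [2.57, 2.57, 3.14, 3.14, 3.14, 3.14].

INTERFACE

Orientations are given as [roll, pitch, yaw] about the fixed x, y, z axes, in that order (R = Rz(yaw) Ry(pitch) Rx(roll)).
In Python, from bench import bot, solve_ik, imaging gives the robot as it stands. Calls block until the motion is done:
- bot.move_ptp(position, orientation): joint-space move of the TCP to a pose.
- bot.movel(position, rot=None, max_speed=150, threshold=None): straight line of the TCP; rot=None keeps the orientation; max_speed is the mean speed in mm/s. With threshold (N) it stops when the force on the tool has changed by that much, and returns True; else False.
- bot.move_j(angles): joint-space move.
- bot.grip(opening, effort=None): opening from 0.0 (shut) to 1.0 (fully open); effort is the grip in N (None keeps the last); returns when the fingers have stopped.
- bot.dwell(seconds).
- solve_ik(position, orientation): joint angles nearest the present ones, or None.
- bot.get_state(): the state.
- imaging.capture(name): name is "scene" or "top" or "wrist"; returns the picture (384x512x3 uint8, blue, green, red); there is no depth.
- imaging.camera_model(name): a dict with "K" (3x3 intrinsics, pixels), "k1" (the pictures are not rectified: a ray, as slopes to the right and down, at radius r is drawn at 1 + k1 r^2 times it, then the intrinsics apply), "position" and "rotation" of the camera in the world. Camera axes: x right, y up, looking along -z (the intrinsics and any distortion apply to the point x, -y, -z); pixel columns grow to the right and rows downward; lengths in mm; the calibration is good to about 2 mm. A picture is of the moment at which its call begins: read the wrist's pose just before it. camera_model takes no time and is no camera call; for the wrist camera it gives the pose at the moment of the call.
A pose or a line that the arm cannot do raises bot.IKError and nothing moves.
- bot.sign_off(): hands the job in, once; it reports no verdict.
The state is a dict: "t": time; "qpos": joint angles; "joint_velocities": joint speeds; "effort": joint torques, N m; "tcp_pos": TCP position; "orientation": TCP orientation; "contact_force": force on the tool from outside, world axes, zero at the start; "wrist_torque": the same for the moment, N m; "opening": opening from 0.0 (shut) to 1.0 (fully open).
Only numpy, scipy, OpenCV 4.12 (cv2) and the standard library are available. Lean on these libraries where they do the work, as an engineer would, in place of code of your own. Each camera call takes 0.05 s, during which the arm holds its last target. There are 200 camera calls.

TASK

Switch the stream selector on the bench to green: lift the black locking knob on the near rim of the handwheel, turn the wheel until the orange pointer on its far rim stands at the green stud, and let the locking pin drop fully home in the notch there. The studs were put on by hand and sit a few millimetres beside their notches, so feel for the notch, and never force the pin against the index ring. Let go of the knob and leave everything else on the bench where it is.

Things in the scene. Friction and masses are not known exactly. Their poses are not given: they have to be found in the camera images.
- selector_base: stream selector: aluminium foot 150 x 150 mm bolted to the table, grey valve body with four side ports, and a round flange 202 mm across whose top is 78 mm above the table. Origin: centre of the underside, on the vertical wheel axis. Its x axis points to the far side, between the two middle studs. It does not move.
- selector_wheel: grey handwheel, 150 mm across, on the selector's vertical axis. Origin on the axis at the flange top (78 mm above the table); rim top 106 mm, hub top 111 mm above the table. Its x axis points from the axis to the pointer; its yaw relative to selector_base is the wheel angle (-1.2 to 1.2 rad). Friction about 0.04 N m; stays where left. The pin must be lifted to leave a notch or the gap.
- pointer_tip (a point): outer tip of the orange pointer on the wheel's far rim, 82 mm from the axis, 101 mm above the table, diametrically opposite the locking knob
- lock_knob: black round knob on the near rim of the wheel with a steel locking pin below it, 62 mm from the axis, opposite the pointer. It slides straight up by up to 14 mm in the wheel against a spring (about 3 N when home, 5.5 N fully up) that pushes it down again when let go. Origin: lower end of the 8 mm pin, 83 mm above the table when home.
- pin_tip (a point): lower end of the locking pin (8 mm across, with a 6 mm wide, 1.5 mm long step at its end). 5 mm above the index ring's underside when fully home; 12 mm when it stands on top of a tooth
- knob_grip (a point): middle of the black knob's straight round part, on the knob's axis, 52 mm above pin_tip. The straight part is 18 mm across, from 17 mm below to 15 mm above this point (knob's top 18 mm above it); with the pin home this point is 135 mm above the table and 29 mm above the wheel rim. Below it the knob has a 23 mm wide collar
- index_ring: steel ring with teeth on the flange, fixed to selector_base. Origin on the axis, on its underside; tooth tops 12 mm higher. Near side: a wide gap (wheel angle -0.25 to 0.25) where the pin starts, and beyond it two notches on each side, one per stud, 10.5 mm wide along the circle, 28 mm apart. The pin drops in only within about 2 mm of a notch's middle, otherwise it stands on a tooth
- green_stud: the target: green upright peg, 9 mm across, 35 mm high, on the far part of the flange, 92 mm from the axis. Origin: centre of its underside. Put on by hand: its direction from the axis differs from the pointer direction that fits its notch by up to 0.1 rad, to either side (6 mm at the pin's radius), so the notch must be found by feel
- yellow_stud: yellow upright peg like the green one, marking another notch; not the target
- blue_stud: blue upright peg like the green one, marking another notch; not the target
- white_stud: white upright peg like the green one, marking another notch; not the target
- tips: blue tip box with a clear lid, 102 x 70 x 57 mm, a bystander; origin at the centre of its underside
- buffer: white bottle, 44 mm wide, 86 mm high, a bystander; origin at the centre of its underside
- amber_vial: amber vial with black cap, 27 mm wide, 60 mm high, a bystander; origin at the centre of its underside
- beaker: clear beaker, 57 mm wide, 70 mm high, a bystander; origin at the centre of its underside
- timer: small bench timer, 66 x 60 x 20 mm, a bystander; origin at the centre of its underside
- wash: wash bottle with red spout, 179 mm high, a bystander; origin at the centre of its underside
Mind the look-alikes: they are no part of the job. There is more than one size of the selector_base; the one meant has the size given above.

How it is judged (in metres and radians):
On the way, in this order (a step that is already met when the one before it is completed fails the run):
1. the locking pin is lifted clear of the index ring's teeth (z of pin_tip in the frame of index_ring above 0.0125 m), for 0.2 s.
2. the pointer has been turned to the green stud (horizontal distance between pointer_tip and green_stud below 0.02 m), for 0.2 s.
At the end, for the whole second after the job is handed in: the locking pin is home (its end less than 6.5 mm above the index ring's underside) in the notch of the green stud (pointer tip within 20 mm of the stud's centre, seen from above), the wheel is still (z of pin_tip in the frame of index_ring below 0.0065 m and horizontal distance between pointer_tip and green_stud below 0.02 m and angular speed of selector_wheel below 0.05 rad/s); the robot touches nothing.
It fails at once if the locking pin was forced against the index ring with more than 25 N (contact force between lock_knob and index_ring above 25 N).
It fails at once if a bystander was moved by more than 15 mm (distance of any of tips, buffer, amber_vial, beaker, timer, wash from where it was at the start of the episode above 0.015 m).
It also fails if it takes over 45 s, if anything falls off the work surface, if the arm or the gripper's body presses on something with over 40 N, if the wrist force passes 120 N, or if a joint passes its speed limit or range.

## Working session

There is one attempt and no reset: what is moved stays moved. The work goes in short steps, each a Python script; the robot and the scene stay as the last script left them, time stands still between calls to the robot, and variables do not carry over. Pictures are saved under pics/ and viewed, about 8 in all and at most 12, crops included, and the job is handed in when it is done.

```bash
ls; mkdir -p pics; python3 - <<'E'
from bench import bot, imaging
import cv2
for n in ("scene","top"):
    im=imaging.capture(n); cv2.imwrite(f"pics/{n}0.png",im)
    m=imaging.camera_model(n); print(n,m)
print(bot.get_state())
E
```

```text
pics
scene {'K': array([[366.26260441,   0.        , 253.179086  ],
       [  0.        , 366.26260441, 188.25311895],
       [  0.        ,   0.        ,   1.        ]]), 'k1': -0.045233559178291, 'position': array([ -641.40369416, -1157.88036778,   770.51989434]), 'rotation': array([ 1.14972714,  0.01302544, -0.83050434])}
top {'K': array([[420.80702173,   0.        , 263.24512528],
       [  0.        , 420.80702173, 194.49003607],
       [  0.        ,   0.        ,   1.        ]]), 'k1': -0.10639651254028339, 'position': array([ 126.56859269, -112.99226788, 1711.82311113]), 'rotation': array([ 0.2049635 ,  0.00381993, -1.66048344])}
{'t': 0.1, 'qpos': array([-1.44322914e+00,  3.26847320e-01, -1.93469348e-01,  1.05202476e+00,
       -2.18703185e-05,  1.43663326e+00]), 'joint_velocities': array([-0.00162211, -0.00222955,  0.00173192, -0.00051141, -0.00035716,
       -0.00044076]), 'effort': array([ 1.57602917e-03, -4.44238579e+01,  2.63038266e+01,  7.87488185e-03,
       -7.52391497e-05, -8.47857933e-06]), 'tcp_pos': array([ 142.27089439, -530.73969751,  230.59789153]), 'orientation': array([-3.14005852e+00, -1.84999875e-04,  2.61730131e-01]), 'contact_force': array([ 0.18254506,  1.2792214 , -0.32602442]), 'wrist_torque': array([-0.00969014, -0.00279165, -0.01661901]), 'opening': 0.9985785201451894}
```

View pics/top0.png

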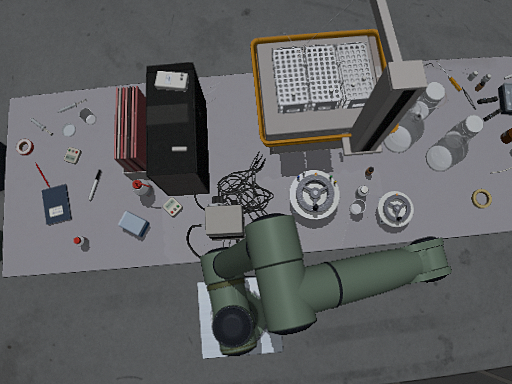

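View pics/scene0.png

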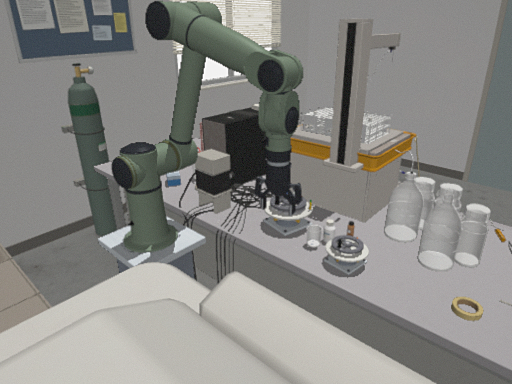

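The top view shows two selectors: a larger one at (314,195) and a smaller one at (395,210). The scene view shows them at (289,212) and (347,250). I'll size both flanges by ray casting and enlarge a crop.

```bash
cat > h.py <<'E'
import numpy as np, cv2
from scipy.spatial.transform import Rotation as R
from bench import bot, imaging, solve_ik
def ray(m,u,v):
    K=m["K"]; k=m["k1"]
    D=np.array([k,0,0,0,0.])
    x,y=cv2.undistortPoints(np.array([[[u,v]]],float),K,D,None,None).ravel()
    d=R.from_euler('xyz',m["rotation"]).apply([x,-y,-1]); return np.array(m["position"]),d
def onplane(m,u,v,z):
    p,d=ray(m,u,v); return p+d*(z-p[2])/d[2]
def project(m,P):
    q=R.from_euler('xyz',m["rotation"]).inv().apply(np.asarray(P,float)-m["position"])
    x,y=q[0]/-q[2],-q[1]/-q[2]; s=1+m["k1"]*(x*x+y*y)
    return m["K"][0,0]*x*s+m["K"][0,2], m["K"][1,1]*y*s+m["K"][1,2]
E
python3 - <<'E'
from h import *
im=cv2.imread("pics/top0.png"); m=imaging.camera_model("top")
print(project(m,[142,-530,231]))
for n,(l,r,t,b) in dict(big=(289,339,170,221),small=(376,414,190,230)).items():
    L=onplane(m,l,(t+b)/2,78);Rr=onplane(m,r,(t+b)/2,78);T=onplane(m,(l+r)/2,t,78);B=onplane(m,(l+r)/2,b,78)
    print(n,np.linalg.norm(L-Rr),np.linalg.norm(T-B),(L+Rr+T+B)/4)
c=im[160:240,270:430]; cv2.imwrite("pics/crop1.png",cv2.resize(c,None,fx=5,fy=5,interpolation=cv2.INTER_CUBIC))
E
```

```text
(np.float64(382.82639334120023), np.float64(265.58108332105473))
big 199.00150434189382 206.7608568845381 [ 443.76575701 -337.61759511   78.        ]
small 154.14214254470863 161.4862169599798 [ 355.75773036 -653.22121107   78.        ]
```

View pics/crop1.png

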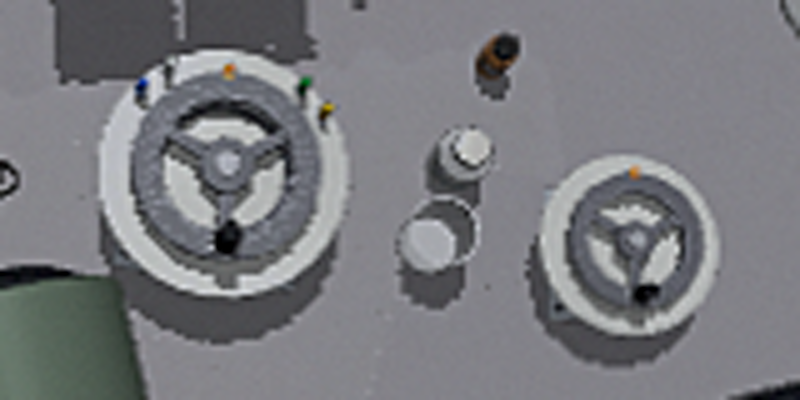

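The larger one, at (314,195), is the target: its flange measures about 202 mm, and it carries the four studs. In the crop these are blue (142,88), white (168,68), green (303,85) and yellow (326,110). Its pointer is at (230,70) and its knob at (228,238). The smaller one is about 157 mm across and has no studs. Next I'll check the camera convention and look from close up with the wrist camera.

```bash
python3 - <<'E'
from h import *
mt=imaging.camera_model("top"); ms=imaging.camera_model("scene")
for P in ([0,0,0],[443,-337,78],[355,-653,78],[142,-530,231]): print(P,project(mt,P),project(ms,P))
mw=imaging.camera_model("wrist"); print(mw, bot.get_state()["tcp_pos"])
# orange pointer & knob in top
k=onplane(mt,270+228/5,160+232/5,150); p=onplane(mt,316,174.2,101); g=onplane(mt,270+305/5,160+79/5,113)
print(k,p,g)
E
```

```text
[0, 0, 0] (np.float64(239.31118725894083), np.float64(316.310260781279)) (np.float64(150.39368038283027), np.float64(236.98757625197703))
[443, -337, 78] (np.float64(313.9036829693918), np.float64(195.54198065626957)) (np.float64(285.5870645142326), np.float64(206.80557949726034))
[355, -653, 78] (np.float64(395.03498804010707), np.float64(210.10104415199743)) (np.float64(342.220811092609), np.float64(242.70388495377404))
[142, -530, 231] (np.float64(382.82639334120023), np.float64(265.58108332105473)) (np.float64(276.37608153002213), np.float64(214.74022432675628))
{'K': array([[266.06550583,   0.        , 258.93939635],
       [  0.        , 266.06550583, 189.82402484],
       [  0.        ,   0.        ,   1.        ]]), 'k1': 0.001819598853700038, 'position': array([ 212.19057722, -512.47108291,  373.85999525]), 'rotation': array([-2.88677194e-01,  9.96552640e-04, -1.30937795e+00])} [ 142.27089439 -530.73969751  230.59789153]
[ 386.908276   -328.76842241  150.        ] [ 523.42112371 -351.99867227  101.        ] [ 508.76102203 -408.32379393  113.        ]
```

```bash
python3 - <<'E'
from h import *
print(solve_ik([440,-337,290],[np.pi,0,np.pi-.17]))
bot.move_ptp([440,-337,290],[np.pi,0,np.pi-.17])
m=imaging.camera_model("wrist"); im=imaging.capture("wrist"); cv2.imwrite("pics/w1.png",im)
import pickle; pickle.dump(m,open("w1.pkl","wb"))
s=bot.get_state(); print(s["t"],s["tcp_pos"],s["contact_force"],m["position"])
E
```

```text
[-0.78679613  0.30314524 -0.07405048  1.19360061  0.         -0.61679613]
1.9333 [ 439.60588216 -337.38164467  289.80989525] [ 0.32639527 -0.11034011 -0.17717761] [ 369.04623096 -325.18805264  433.12117548]
```

View pics/w1.png

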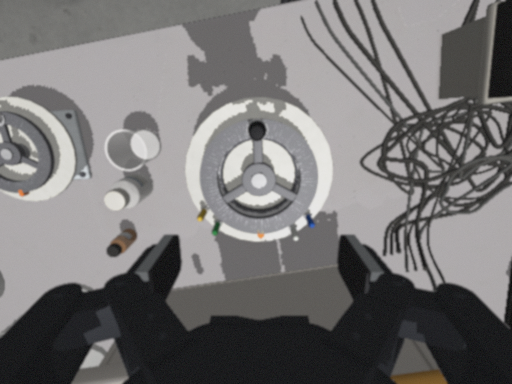

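The wrist picture shows the target selector whole: knob (257,130), hub (259,181), pointer (261,236), green stud (216,229), yellow (201,215), white (296,238) and blue (311,222). I'll measure these with masks.

```bash
python3 - <<'E'
from h import *
import pickle
im=cv2.imread("pics/w1.png"); m=pickle.load(open("w1.pkl","rb"))
hsv=cv2.cvtColor(im,cv2.COLOR_BGR2HSV)
def mask(lo,hi,box):
    k=cv2.inRange(hsv,np.array(lo),np.array(hi)); z=np.zeros_like(k); x0,y0,x1,y1=box; z[y0:y1,x0:x1]=k[y0:y1,x0:x1]; return z
# flange
w=mask((0,0,195),(180,45,255),(180,92,340,248))
c=max(cv2.findContours(w,cv2.RETR_EXTERNAL,cv2.CHAIN_APPROX_NONE)[0],key=cv2.contourArea)
pts=np.array([onplane(m,*p[0],78)[:2] for p in cv2.convexHull(c)])
A=np.c_[2*pts,np.ones(len(pts))]; s=np.linalg.lstsq(A,(pts**2).sum(1),rcond=None)[0]; r=np.sqrt(s[2]+s[0]**2+s[1]**2)
res=np.hypot(*(pts-s[:2]).T)-r
print("flange",s[:2],2*r,res.std(),np.abs(res).max())
C=s[:2]
def blob(lo,hi,box):
    k=mask(lo,hi,box); v,u=np.nonzero(k); return k,u,v
for n,lo,hi,box in (("orange",(5,120,120),(20,255,255),(245,225,280,245)),("green",(45,100,30),(85,255,255),(205,215,230,240)),("yellow",(20,100,80),(35,255,255),(190,205,212,225)),("blue",(100,120,40),(130,255,255),(300,210,320,232)),("knob",(0,0,0),(180,255,45),(240,115,272,142))):
    k,u,v=blob(lo,hi,box); print(n,len(u),u.mean(),v.mean(),u.min(),u.max(),v.min(),v.max())
    for z in (78,95,101,113,150):
        P=onplane(m,u.mean(),v.mean(),z)[:2]-C; print("  ",z,P+C,np.hypot(*P).round(1),np.arctan2(P[1],P[0]).round(3))
x0,y0,x1,y1=180,90,340,250
cv2.imwrite("pics/w1c.png",cv2.resize(im[95:250,180:340],None,fx=3.8,fy=3.8,interpolation=cv2.INTER_CUBIC))
E
```

```text
flange [ 449.3439603  -319.07613282] 164.79169204012686 4.3221108013378995 8.055554943995276
orange 14 260.2857142857143 235.14285714285714 258 262 234 237
   78 [ 540.16785362 -353.25227418] 97.0 -0.36
   95 [ 531.97609322 -351.90881229] 88.9 -0.378
   101 [ 529.08488366 -351.43464927] 86.1 -0.385
   113 [ 523.30246455 -350.48632323] 80.4 -0.402
   150 [ 505.47333895 -347.56231793] 62.9 -0.47
green 35 215.45714285714286 229.02857142857144 213 218 223 234
   78 [ 519.47082526 -415.83808697] 119.5 -0.944
   95 [ 512.26985196 -411.49858066] 111.8 -0.973
   101 [ 509.72833197 -409.96699019] 109.1 -0.984
   113 [ 504.645292   -406.90380927] 103.8 -1.009
   150 [ 488.9725854 -397.4590014] 87.8 -1.103
yellow 51 201.2549019607843 215.09803921568627 198 205 209 220
   78 [ 494.78371842 -431.18151591] 121.0 -1.186
   95 [ 488.76454121 -426.10750456] 114.1 -1.218
   101 [ 486.64012572 -424.31667703] 111.7 -1.23
   113 [ 482.39129475 -420.73502196] 106.9 -1.256
   150 [ 469.29073258 -409.69158548] 92.8 -1.354
blue 44 310.4318181818182 222.1590909090909 307 314 216 227
   78 [ 532.21414312 -278.51983684] 92.3 0.455
   95 [ 524.40313465 -280.75389024] 84.3 0.472
   101 [ 521.64630814 -281.54237967] 81.5 0.479
   113 [ 516.13265511 -283.11935854] 75.9 0.494
   150 [ 499.13222492 -287.98171005] 58.7 0.558
knob 98 256.765306122449 126.40816326530613 249 264 122 135
   78 [ 386.55356941 -331.5267906 ] 64.0 -2.946
   95 [ 385.7154759  -331.22334898] 64.8 -2.953
   101 [ 385.41967819 -331.11625193] 65.0 -2.955
   113 [ 384.82808277 -330.90205785] 65.6 -2.96
   150 [ 383.00399688 -330.24162608] 67.3 -2.975
```

View pics/w1c.png

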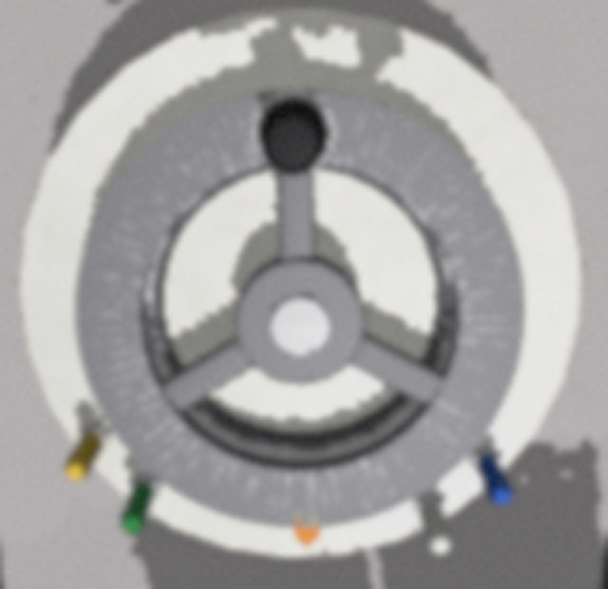

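The crop is clear. Shadow broke the flange mask, so I'll use the visible points instead: hub cap (300,326), knob top (293,133), pointer tip (306,544), green stud top (132,522) and the flange limits at 20/582 and 8/558.

```bash
python3 - <<'E'
from h import *
import pickle
m=pickle.load(open("w1.pkl","rb"))
f=lambda u,v,z: onplane(m,180+u/3.8-.4,95+v/3.8-.4,z)[:2]
hub=f(300,326,111)
fl=[f(20,295,78),f(582,290,78),f(300,558,78),f(290,8,78)]
print("hub",hub,"flange",(fl[0]+fl[1])/2,(fl[2]+fl[3])/2,np.linalg.norm(fl[0]-fl[1]),np.linalg.norm(fl[2]-fl[3]))
for n,u,v,z in (("knob",293,133,153),("ptr",306,544,101),("green",132,522,113),("yellow",76,470,113),("blue",502,495,113),("white",440,546,113)):
    P=f(u,v,z); d=P-hub; print(n,P,np.hypot(*d),np.arctan2(d[1],d[0]))
E
```

```text
hub [ 449.97144137 -340.09366026] flange [ 446.09290576 -339.2527442 ] [ 450.10833392 -341.88982208] 201.6462825221676 201.76754140850392
knob [ 385.99537059 -330.80174505] 64.64733034420269 2.997360712093971
ptr [ 532.93074717 -352.31696121] 83.85496708322167 -0.14628837742154868
green [ 508.51156376 -409.26514026] 90.61809738437844 -0.8684517114331087
yellow [ 486.33862567 -423.86712355] 91.32669514179082 -1.1612319268362343
blue [ 520.2044642  -281.92943017] 91.19076245955293 0.691677804732671
white [ 535.70153402 -305.44390658] 92.46758467555716 0.3840982548845651
```

The sizes fit: flange 201.7 mm, studs at 91 to 92 mm, pointer at 84 mm. The axis is at about (449.5,-340), the wheel yaw is -0.145 and the green stud is at -0.868. The notches are 28/62 = 0.45 rad apart and each stud is at most 0.1 rad off, so the green notch has to be at a yaw of about -0.77 to -0.81. Next I'll grip the knob and lift it.

```bash
cat >> h.py <<'E'
AX=np.array([449.2,-340.2])
def pose(w,z,r=62.):
    p=AX-r*np.array([np.cos(w),np.sin(w)]); return [p[0],p[1],z],[np.pi,0,w+np.pi]
def st(tag=""):
    s=bot.get_state(); d=s["tcp_pos"][:2]-AX
    print(tag,"t%.1f"%s["t"],s["tcp_pos"].round(2),"F",s["contact_force"].round(1),"T",s["wrist_torque"].round(2),"op",round(s["opening"],3),"w",round(float(np.arctan2(-d[1],-d[0])),3)); return s
E
python3 - <<'E'
from h import *
bot.grip(0.6,30)
bot.move_ptp(*pose(-.145,175)); st("above")
print(bot.movel(pose(-.145,122)[0],max_speed=80,threshold=6)); st("down")
bot.grip(0.0,30); st("gripped")
for dz in (3,6,10):
    print(bot.movel(pose(-.145,122+dz)[0],max_speed=30,threshold=15)); st(f"lift{dz}")
im=imaging.capture("wrist"); cv2.imwrite("pics/w2.png",im)
E
```

```text
above t2.9 [ 388.57 -331.93  175.94] F [-0.3 -0.1  0.8] T [0.03 0.02 0.02] op 0.601 w -0.136
False
down t3.8 [ 388.26 -331.58  122.46] F [0.4 0.  0.3] T [ 0.06 -0.04  0.02] op 0.605 w -0.141
gripped t4.1 [ 388.13 -331.48  122.59] F [-0.4  0.6  4.5] T [0.21 0.11 0.05] op 0.2 w -0.142
False
lift3 t4.4 [ 388.08 -331.17  124.82] F [ 1.9  0.3 -4.1] T [-0.11 -0.48 -0.01] op 0.2 w -0.147
False
lift6 t4.6 [ 388.03 -331.18  127.97] F [ 2.9  1.  -4.6] T [-0.06 -0.57  0.02] op 0.2 w -0.146
False
lift10 t4.9 [ 388.   -331.23  132.14] F [ 2.1  0.  -5.2] T [-0.07 -0.64  0.06] op 0.203 w -0.146
```

View pics/w2.png

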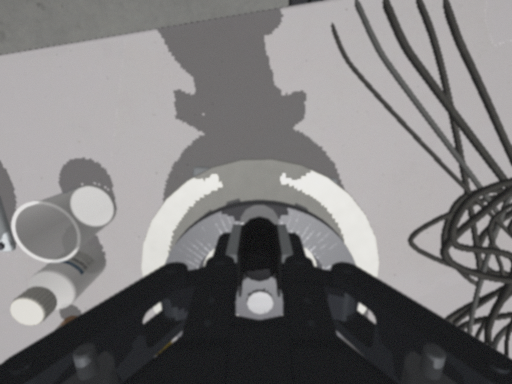

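The knob is held and lifted: the force of 4.1 to 5.2 N matches the spring, and the picture shows the knob between the fingers at (258,240). Now I'll turn the wheel.

```bash
cat >> h.py <<'E'
def turn(w0,w1,z,thr=20,v=45):
    n=max(1,int(np.ceil(abs(w1-w0)/.08)))
    for w in np.linspace(w0,w1,n+1)[1:]:
        p,o=pose(w,z)
        if bot.movel(p,o,max_speed=v,threshold=thr): st("STOP"); return False
    return True
E
python3 - <<'E'
from h import *
bot.dwell(.2)
print(turn(-.145,-.45,132)); st()
print(turn(-.45,-.79,132)); bot.dwell(.2); st()
# feel: lower towards tooth top height (lift 7 -> z 129)
for z in (130,129,128,127.3):
    hit=bot.movel(pose(-.79,z)[0],max_speed=10,threshold=4); s=st(f"z{z} hit {hit}")
    if hit: break
E
```

```text
True
 t6.2 [ 393.23 -313.41  131.98] F [ 3.   1.  -6.5] T [ 0.09 -0.66  0.08] op 0.197 w -0.446
True
 t7.7 [ 405.26 -296.1   131.9 ] F [ 0.7  2.1 -6.6] T [ 0.34 -0.27  0.13] op 0.201 w -0.787
z130 hit False t8.0 [ 405.26 -296.06  129.84] F [ 0.3  1.7 -4.7] T [ 0.34 -0.05  0.17] op 0.201 w -0.788
z129 hit False t8.3 [ 405.35 -296.05  128.87] F [-0.3  2.1 -5.2] T [ 0.36 -0.06  0.15] op 0.198 w -0.789
z128 hit False t8.5 [ 405.39 -296.05  127.88] F [-1.3  2.  -4.8] T [0.45 0.11 0.14] op 0.202 w -0.789
z127.3 hit False t8.8 [ 405.38 -296.01  127.19] F [-0.7  1.4 -5. ] T [0.44 0.15 0.11] op 0.203 w -0.79
```

At z 127.2 the pin is already past the tooth-top level and the force has stayed at the spring value, so the notch seems to be under it. I'll keep lowering gently.

```bash
python3 - <<'E'
from h import *
for z in (126,125,124,123.2,122.6):
    hit=bot.movel(pose(-.79,z)[0],max_speed=10,threshold=4); s=st(f"z{z} hit {hit}")
    if hit: break
E
```

```text
z126 hit False t9.0 [ 405.45 -296.05  125.89] F [-1.1  2.4 -3.7] T [0.52 0.23 0.13] op 0.197 w -0.79
z125 hit False t9.3 [ 405.44 -296.02  124.87] F [-1.   2.9 -4. ] T [0.53 0.24 0.14] op 0.198 w -0.79
z124 hit False t9.5 [ 405.44 -296.05  123.9 ] F [-1.4  3.1 -3.4] T [0.65 0.33 0.14] op 0.198 w -0.79
z123.2 hit False t9.8 [ 405.45 -296.05  123.1 ] F [-1.3  3.2 -3.7] T [0.66 0.39 0.13] op 0.201 w -0.79
z122.6 hit False t10.0 [ 405.5 -296.1  122.7] F [-3.1  5.1 -1.2] T [0.83 0.48 0.11] op 0.194 w -0.79
```

It reached the home height, and the force fell from -3.7 to -1.2 N at the stop. Now I'll let go, back off and look.

```bash
python3 - <<'E'
from h import *
import pickle
bot.grip(0.5); st("rel")
bot.movel(pose(-.79,190)[0],max_speed=100); 
bot.move_ptp([440,-337,290],[np.pi,0,np.pi-.17]); bot.dwell(.2)
m=imaging.camera_model("wrist"); im=imaging.capture("wrist"); pickle.dump(m,open("w3.pkl","wb"))
st("up")
cv2.imwrite("pics/w3c.png",cv2.resize(im[95:250,180:340],None,fx=3.8,fy=3.8,interpolation=cv2.INTER_CUBIC))
E
```

```text
rel t10.4 [ 406.27 -297.07  123.17] F [ 0.1 -0.1 -0. ] T [-0.01  0.02  0.03] op 0.503 w -0.788
up t12.1 [ 439.35 -336.23  288.82] F [ 0.6  0.4 -0. ] T [-0.06  0.02  0.01] op 0.501 w -0.383
```

View pics/w3c.png

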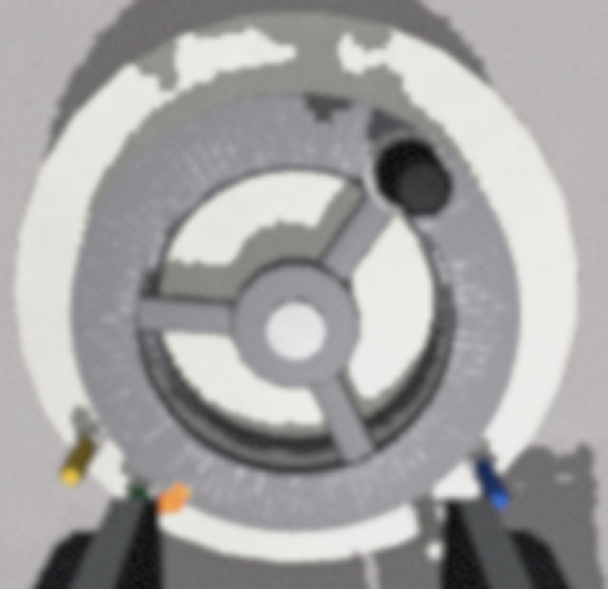

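The pointer at (175,497) stands beside the green stud at (135,495), which the finger partly hides, and the knob has turned to (415,180). The gripper is clear with zero force. Wheel yaw -0.79 against the stud's -0.868 puts the tip about 12 mm from the stud's centre, inside the 20 mm limit. I'm handing it in.

```bash
python3 - <<'E'
from h import *
bot.sign_off()
E
```

```text
the job is handed in; nothing more can be done
```

I switched the selector to green and handed the job in after about 12 s of the 45 s allowed. I gripped the knob on the 202 mm selector, lifted it about 10 mm, turned the wheel from yaw -0.145 to -0.79, lowered the pin by feel and let go. The notch was found on the first try.

**Pin home:** On the way down there was no contact at the tooth-top level. The lift force fell steadily, as it should against the spring, to 1.2 N at z 122.7, and before the lift the grip was at z 122.6. After letting go I did not check the pin depth separately, for example by touching the knob's top.

**Pointer:** The last picture shows the pointer beside the green stud. I put the tip about 12 mm from the stud's centre, against the limit of 20 mm. That comes from the measured angles; I did not measure it again in the last picture, where a finger partly hides the stud.

**Clear of the bench:** The gripper is well above the selector and reads practically no force. I touched nothing else on the bench.

**Failed check:** The first flange measurement from the colour mask came out at 165 mm because of shadow. I dropped it and used the visible edges, which gave 201.7 mm.

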